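# Test the plate feeder's freewheel and fetch the sign plate

### The job

Test the freewheel of the sign-plate feeder: first turn its crank wheel anticlockwise (seen from above) by at least a quarter turn, where it must run loose and leave the plate down, then turn it clockwise, where it grips and winds the plate up, until the plate stands at least 30 mm out of its slot. Then slide the plate straight up out of the slot by its top edge and stand it upright in the wooden stand, centred along the stand and fully down in its groove, and let go. Do not push the other things on the counter about.

Things in the scene. Friction and masses are not known exactly. Their poses are not given: they have to be found in the camera images.
- feeder: Grey plate feeder fixed to the counter. Origin on the counter between its two halves. At its y = -65 mm stands the crank wheel on a 112 x 112 mm base (26 mm high); at its y = +60 mm stands the lift tower, 109 mm along x, 34.5 mm along y, top at z = 80 mm, with an upright slot 93 mm long (along x) and 10.5 mm wide (along y) holding the plate. Its yaw (within 0.3 rad) and place vary, and it may stand on the left or the right.
- hub (a point): Point on the crank wheel's upright axis, on the disc's top face, 50 mm above the counter. The disc is pale aluminium, 116 mm in diameter; a boss 28 mm in diameter rises 10 mm above it in the middle; two flat dark rivets are set in it.
- knob (a point): Centre of the top face of the black crank knob, an upright plain cylinder 18 mm in diameter and 34 mm high that stands on the disc (z = 50 to 84 mm), 47 mm from the wheel axis. It is fixed to the disc and goes round with it. It can be pushed sideways with shut fingers.
- wheel (a joint): Crank wheel angle (rad), growing clockwise seen from above, no end stops, start anywhere. Anticlockwise (falling) it runs loose with faint clicks and nothing else moves. Clockwise (growing) a 16-tooth ratchet takes hold after at most 0.4 rad of slack and raises the lift 15 mm per rad; 2 to 5 N at the knob is enough. The wheel stays about where it is left.
- lift (a joint): Height of the lift under the plate (m): 0 at the bottom (start) to 0.045 at its hard stop at the top. It stays where it is left and cannot be lowered by the wheel. Do not force the wheel against the stop.
- slot (a point): Middle of the slot's mouth, 80 mm above the counter; x along the slot's length, y across it, as in feeder.
- plate: Loose white rigid sign plate, 90 mm (x) by 8 mm (y, thickness) by 70 mm high (z), about 60 g. Origin at the centre of its lower edge. It stands in the slot on the lift, its lower edge 8 mm above the counter and its top edge 2 mm below the tower's top at the start; it rises with the lift, so at lift 0.040 it stands 38 mm proud and can be pinched across its thickness.
- stand: Wooden stand fixed to the counter. Origin on the counter at its centre. Foot 100 mm (x) by 70 mm (y) by 8 mm; two lips make a groove along its x, open at both ends, 14 mm wide, floor 8 mm above the counter, lips' tops at 36 mm, each lip 9 mm thick. Its yaw (within 0.4 rad) and place vary.
- marker_a: Bystander: white marker with a black cap, 125 mm long, 18 mm thick, lying ahead of the robot between feeder and stand. Origin under its middle.
- eraser: Bystander: white eraser 45 x 22 x 12 mm, lying between feeder and stand. Origin under its middle.
- tape: Bystander: black roll of tape lying flat, 100 mm across, 45 mm high. Origin at the centre of its underside.
- marker_b: Bystander: white marker with a blue cap, 125 mm long, 18 mm thick, at the far side. Origin under its middle.
- calculator: Bystander: white desk calculator 130 x 170 x 26 mm at the far side. Origin under its middle.
- cutter: Bystander: red snap-off cutter 170 mm long, 17 mm high, near the tape. Origin under its handle's middle.
- pad: Bystander: note pad 150 x 105 x 14 mm at the left. Origin under its middle.
Things that resemble listed ones, but are neither listed nor needed, are in the scene too. Of the things like the stand, leave any that is white; of the rest the larger one is meant.

How it is judged:
By the outcome, as a careful person would: the job done as asked, in the order asked, and still so for the second after the job is handed in, with the robot touching nothing.
It also fails if it takes over 67 s, if anything falls off the work surface, if the arm or the gripper's body presses on something with over 40 N, if the wrist force passes 120 N, or if a joint passes its speed limit or range.

### The arm

A 7-joint arm with a two-finger parallel gripper is mounted at the origin on the work surface. World frame = base frame: x ahead of the robot, y to its left, z up, the work surface at z = 0. Lengths are in m, angles in rad, forces in N, time in s.
With the tool pointing down it reaches from about 0.4 to 0.9 m from the base axis. Payload 5.6 kg.
Tool frame: the origin (TCP) lies midway between the tips of the shut fingers; the grasp point (between the pads) lies 19 mm behind it; z points along the fingers, y is the line along which they close (so a half turn about z gives the same grasp; the last joint's range is limited). The gripper opens to 92 mm and grips with 3 to 60 N. Pads are 20 mm wide; open, the fingers measure 128 mm over their backs; the gripper's body (75 mm by 189 mm) begins 69 mm behind the grasp point.
Start: joints at [-1.374, 0.468, -0.012, 1.603, 0.006, 1.071, -0.056], TCP at [0.154, 0.631, 0.215] pointing down, gripper open.
Joint ranges: [-2.53, 2.53], [-0.31, 2.02], [-1.57, 1.55], [0.28, 2.44], [-1.29, 4.43], [0.15, 1.84], [-2.92, 2.92]. Speed limits (rad/s): [2.57, 2.57, 3.14, 3.14, 3.14, 3.14, 3.14].

### API

Orientations are given as a 3x3 rotation matrix whose columns are the frame's x, y, z axes.
In Python, from station import env, effector, solver, viewer, workorder, search_frame, tip_of gives the robot as it stands. Calls block until the motion is done:
- env.reach(position, orientation): joint-space move of the TCP to a pose.
- env.movel(position, frame=None, rate=0.15): straight line of the TCP; frame=None keeps the orientation; rate is the mean speed in m/s.
- env.goto_joints(angles): joint-space move.
- effector.release() and effector.grasp(squeeze=None): open the fingers fully, or close them until they stop; squeeze is the grip in N (None keeps the last).
- env.pause(seconds).
- solver.inverse_kinematics(position, orientation): joint angles nearest the present ones, or None.
- env.sense(): the state.
- viewer.read_camera(name): name is "side" or "top" or "wrist"; returns (picture, depth): 480x640x3 uint8, red, green, blue; 480x640 float32, m along the optical axis (not along the pixel's ray), 0 where there is no reading.
- viewer.camera_info(name): a dict with "intrinsics" (3x3 intrinsics, pixels), "eye" and "rotation" of the camera in the world; the wrist camera has in their place "T_tool_cam" (4x4, takes a point from camera to tool coordinates, whose origin is the TCP and whose axes are the flange's). Camera axes: x right, y up, looking along -z (the intrinsics and any distortion apply to the point x, -y, -z); pixel columns grow to the right and rows downward; lengths in m; the calibration is good to about 2 mm. The wrist camera is an equidistant fisheye: a pixel r from the principal point sees the ray r / f radians off the axis. A picture is of the moment at which its call begins: read the wrist's pose just before it. camera_info takes no time and is no camera call.
A pose or a line that the arm cannot do raises env.PlanningError and nothing moves.
- workorder.finish_job(): hands the job in; it is judged then, once.
Trained networks look in the newest picture that a camera, given by its name, has taken for a name from the list of things; names that differ only in an ending like _2 or _b are one class to them, and where a whole thing is asked for, a point or a joint stands for the part that bears it (a point fixed in the world has none). Each returns a list of dicts, best first, with "score" (0 to 1); they miss things now and then, are a little off and sometimes report something else, mostly with a low value. They report only what shows in the picture. A call takes as long as a camera call. They do not tell look-alikes from the thing itself.
- search_frame(camera, name): "at" ([x, y, z] in m, in world coordinates, good to about 4 mm: the middle of the surface that is visible of it).
- tip_of(camera, name): "at" ([x, y, z] in m, in world coordinates, good to about 4 mm: a listed point, or the origin of a listed thing).
The state is a dict: "t": time; "joint_positions": joint angles; "joint_velocities": joint speeds; "tau": joint torques, N m; "ee_pos": TCP position; "tcp_rot": TCP orientation; "wrist_force": force on the tool from outside, world axes, zero at the start; "moment": the same for the moment, N m; "gripper_width": finger opening in m; "grasp_force": force on a finger pad.
Only numpy, scipy, OpenCV 4.12 (cv2) and the standard library are available. Lean on these libraries where they do the work, as an engineer would, in place of code of your own. Each camera call takes 0.05 s, during which the arm holds its last target. There are 200 camera calls.

## Working session

There is one attempt and no reset: what is moved stays moved. The work goes in short steps, each a Python script; the robot and the scene stay as the last script left them, time stands still between calls to the robot, and variables do not carry over. Pictures are saved under pics/ and viewed, at most 10 in all, crops included, and the job is handed in when it is done.

```bash
ls; mkdir -p pics; cat > first.py <<'E'
from station import *
import cv2,numpy as np
ims=[]
for c in("top","side"):
    p,d=viewer.read_camera(c); cv2.imwrite(f"pics/{c}0.png",p[...,::-1]); np.savez(f"pics/{c}0",p=p,d=d)
    i=viewer.camera_info(c); print(c,{k:np.round(v,3).tolist() for k,v in i.items() if not isinstance(v,str)})
    for n in("hub","knob","slot","plate","stand","feeder","marker_a","eraser","tape","cutter"):
        print(n,[(np.round(r["at"],3).tolist(),round(r["score"],2)) for r in tip_of(c,n)[:4]])
print(env.sense()["t"])
E
python3 first.py
```

```text
pics
top {'intrinsics': [[445.68, 0.0, 324.635], [0.0, 445.68, 248.575], [0.0, 0.0, 1.0]], 'eye': [0.495, 0.075, 1.175], 'rotation': [[-0.004, 0.999, -0.053], [-1.0, -0.003, 0.009], [0.009, 0.053, 0.999]]}
hub [([0.439, -0.0, 0.001], 0.71), ([0.443, -0.276, 0.052], 0.62), ([0.697, 0.006, 0.006], 0.21)]
knob [([0.448, -0.319, 0.083], 0.78)]
slot []
plate [([0.448, -0.146, 0.007], 0.68)]
stand [([0.577, 0.353, 0.001], 0.91), ([0.519, 0.196, 0.003], 0.73), ([0.372, 0.185, -0.002], 0.69)]
feeder [([0.443, -0.21, 0.003], 0.76), ([0.442, -0.278, 0.054], 0.67)]
marker_a [([0.746, -0.171, -0.004], 0.88)]
eraser [([0.558, 0.004, -0.001], 0.67), ([0.518, 0.196, 0.003], 0.24)]
tape [([0.701, 0.007, 0.002], 0.68), ([0.448, -0.32, 0.083], 0.37)]
cutter [([0.667, -0.128, -0.0], 0.66), ([0.445, -0.153, 0.08], 0.32)]
side {'intrinsics': [[558.097, 0.0, 320.586], [0.0, 558.097, 242.461], [0.0, 0.0, 1.0]], 'eye': [-0.057, -0.483, 1.032], 'rotation': [[0.687, 0.548, -0.478], [-0.727, 0.525, -0.443], [0.008, 0.651, 0.759]]}
hub [([0.446, -0.274, 0.054], 0.73)]
knob [([0.447, -0.324, 0.087], 0.96), ([0.443, -0.212, -0.001], 0.28)]
slot []
plate [([0.447, -0.151, 0.007], 0.51)]
stand [([0.371, 0.185, 0.002], 0.9), ([0.52, 0.198, 0.001], 0.88), ([0.575, 0.351, -0.001], 0.78)]
feeder [([0.443, -0.209, -0.001], 0.79)]
marker_a [([0.752, -0.168, 0.0], 0.74), ([0.441, 0.007, -0.001], 0.6)]
eraser [([0.558, 0.001, -0.0], 0.58), ([0.517, 0.199, -0.003], 0.55)]
tape [([0.7, 0.015, 0.004], 0.93)]
cutter [([0.67, -0.13, -0.001], 0.97)]
1.1
```

View pics/top0.png

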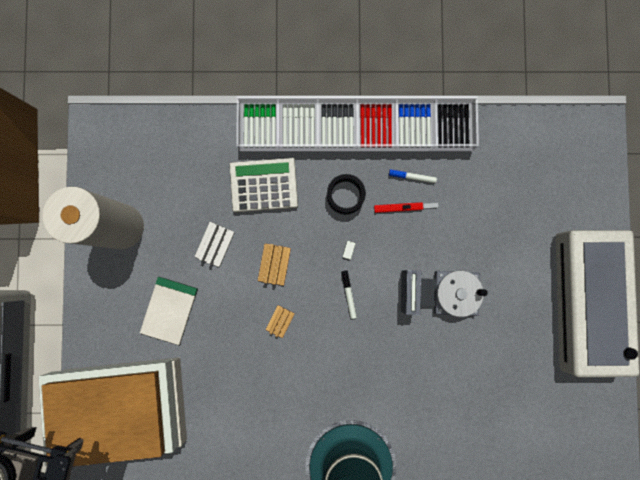

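View pics/side0.png

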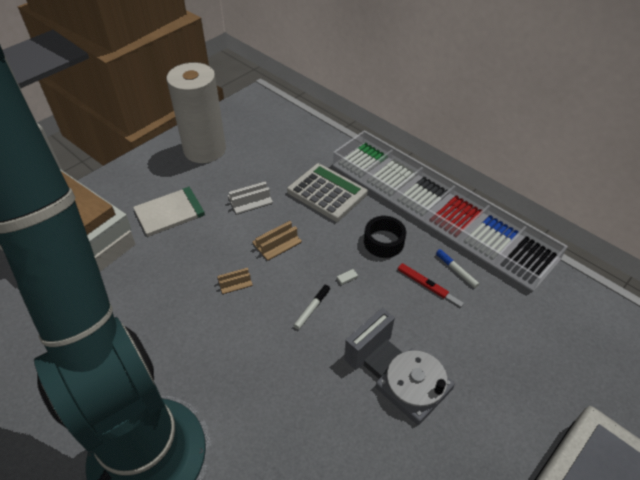

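The side view shows the same layout as the top view. From the top picture, the stand look-alikes are:
- white stand at px (215,245): excluded because it is white
- larger wooden stand at (274,265): chosen
- small wooden stand at (281,322): left alone

The feeder is at (435,292), with its knob at (482,293) and its tower at (410,294). Next I'll measure from depth and check a crop.

```bash
cat > h.py <<'E'
from station import *
import cv2,numpy as np
def cloud(c,d):
    i=viewer.camera_info(c);K=i["intrinsics"];v,u=np.mgrid[:480,:640]
    P=np.stack([(u-K[0,2])/K[0,0]*d,-(v-K[1,2])/K[1,1]*d,-d],-1)
    P=P@np.array(i["rotation"]).T+i["eye"]; P[d==0]=np.nan; return P
def rect(Q):
    (c,s,a)=cv2.minAreaRect((Q[:,:2]*1000).astype(np.float32))
    if s[0]<s[1]: s=s[::-1];a+=90
    return np.round(c,1),np.round(s,1),round((a+90)%180-90,1)
def sel(P,c,r,z0,z1):
    m=(np.hypot(P[...,0]-c[0],P[...,1]-c[1])<r)&(P[...,2]>z0)&(P[...,2]<z1); return P[m]
E
cat > m.py <<'E'
from h import *
for c in("top","side"):
    f=np.load(f"pics/{c}0.npz"); P=cloud(c,f["d"])
    t=sel(P,(.447,-.149),.075,.06,.095); t=t[t[:,1]>-.19]; print(c,"tower",rect(t),np.percentile(t[:,2],[10,50,90]),len(t))
    D=sel(P,(.444,-.275),.075,.044,.056);print("disc",rect(D),np.median(D[:,2]))
    k=sel(P,(.448,-.321),.03,.072,.095);print("knob",k.mean(0),len(k))
    s=sel(P,(.519,.197),.075,.024,.05);print("lips",rect(s),np.median(s[:,2]),len(s)); s=sel(P,(.519,.197),.08,.0045,.05);print("stand",rect(s))
    g=sel(P,(.371,.185),.06,.012,.05);print("small",rect(g),np.median(g[:,2]))
p=np.load("pics/top0.npz")["p"]
cr=lambda x,y:cv2.resize(p[y-50:y+50,x-65:x+65],None,fx=5,fy=5,interpolation=3)[:, :]
o=np.hstack([cv2.resize(cr(274,285),(400,308)),cv2.resize(cr(445,293),(400,308))]); cv2.imwrite("pics/crop1.png",o[...,::-1])
E
python3 m.py
```

```text
top tower (array([ 446.3, -151.4]), array([108.8,  35.3]), -2.3) [0.07456604 0.08036333 0.08343944] 699
disc (array([ 440.8, -275.9]), array([114.8, 113. ]), 89.8) 0.05110598901129648
knob [ 0.44578815 -0.32126557  0.08330763] 54
lips (array([517.7, 197.7]), array([99.2, 32.7]), -10.6) 0.03635911982372719 311
stand (array([519.6, 199.5]), array([152.5, 142.5]), -87.5)
small (array([370.1, 185.6]), array([72.7, 41.6]), -16.0) 0.026392544215452896
side tower (array([ 447.4, -152.4]), array([112.9,  36.5]), -2.6) [0.06937431 0.07779899 0.08053373] 1021
disc (array([ 441.5, -276.7]), array([116.3, 114.7]), 46.4) 0.04911114472820205
knob [ 0.44412242 -0.32422556  0.08114219] 92
lips (array([518.4, 197.8]), array([100.5,  38.7]), -9.8) 0.03261468231401066 437
stand (array([514.6, 195.5]), array([122.2, 109.5]), -72.4)
small (array([369.5, 181.4]), array([71.1, 28.9]), -26.0) 0.0209268269597207
```

View pics/crop1.png

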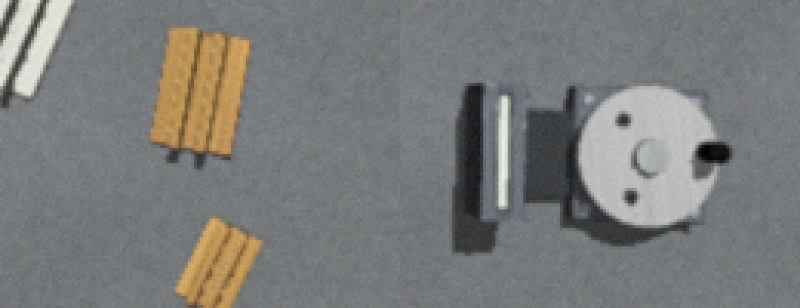

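The larger wooden stand (crop px 200,90) is confirmed. The feeder has its knob on the far right side of the disc. My plan is to grip the knob with the tool turning along with it, since that fixes the wheel angle in both directions.

```bash
cat >> h.py <<'E'
HUB=np.array([.4415,-.276]);R0=.047
def R(a): c,s=np.cos(a),np.sin(a); return np.array([[c,s,0],[s,-c,0],[0,0,-1.]])
def kp(a,z,r=R0): return np.array([HUB[0]+r*np.cos(a),HUB[1]+r*np.sin(a),z])
def st():
    s=env.sense();print("t",round(s["t"],2),"p",np.round(s["ee_pos"],4),"F",np.round(s["wrist_force"],1),"w",round(s["gripper_width"],4),"j7",round(s["joint_positions"][6],2)); return s
E
cat > ik.py <<'E'
from h import *
for off in(0,np.pi):
    print(off)
    for d in (-86,-40,0,34,-90,-130,-150):
        a=np.radians(d); q=solver.inverse_kinematics(kp(a,.064),R(a+off)); print(d,None if q is None else np.round(q,2))
    for p,a in(((.4465,-.151,.09),np.radians(-2.3)),((.518,.198,.05),np.radians(-10.2))):
        q=solver.inverse_kinematics(p,R(a+off)); print(None if q is None else np.round(q,2))
E
python3 ik.py
```

```text
0
-86 [-0.32  1.01  1.34  2.01 -1.13  1.16 -1.54]
-40 [-0.27  0.83  1.11  1.96 -0.93  0.98 -0.96]
0 [-0.04  0.6   0.65  1.96 -0.52  0.75 -0.66]
34 [-0.12  0.58  0.7   2.01 -0.55  0.74 -0.06]
-90 [-0.32  1.01  1.34  2.02 -1.12  1.15 -1.61]
-130 [-0.33  0.97  1.34  2.09 -1.11  1.11 -2.27]
-150 [ 0.95  0.49 -0.45  2.05  0.34  0.67  2.37]
[-0.48  0.49  0.92  2.17 -0.58  0.75 -0.79]
[-0.92  0.61  0.65  1.98 -0.55  0.73 -1.69]
3.141592653589793
-86 [ 0.02  0.6   0.72  1.99 -0.57  0.76  1.15]
-40 [ 0.16  0.56  0.45  1.94 -0.36  0.72  1.7 ]
0 [-0.09  0.62  0.72  1.97 -0.57  0.77  2.53]
34 [ 0.07  0.52  0.43  2.   -0.33  0.69  2.88]
-90 [ 0.    0.6   0.74  2.   -0.59  0.76  1.1 ]
-130 [ 0.03  0.55  0.7   2.07 -0.54  0.71  0.38]
-150 [-0.02  0.54  0.74  2.11 -0.57  0.7   0.06]
[-0.25  0.4   0.6   2.16 -0.36  0.68  2.13]
[-0.59  0.54  0.21  1.96 -0.17  0.66  1.12]
```

```bash
cat > s1.py <<'E'
from h import *
env.goto_joints([.57,.468,0,1.603,0,1.071,.36]); st()
a=np.radians(-83)
env.reach(kp(a,.13),R(a+np.pi)); st()
env.movel(kp(a,.060)); st()
p=viewer.read_camera("wrist")[0]; cv2.imwrite("pics/w1.png",p[...,::-1])
effector.grasp(12); st()
E
python3 s1.py
```

```text
t 4.84 p [ 0.5292 -0.3777  0.2141] F [0.  0.4 0.3] w 0.0918 j7 0.36
t 5.42 p [ 0.4481 -0.3229  0.1306] F [1.1 0.1 0.2] w 0.0915 j7 0.65
t 6.04 p [ 0.4484 -0.3233  0.0607] F [0.4 0.3 0.5] w 0.092 j7 0.64
t 7.2 p [ 0.4471 -0.3226  0.0599] F [-0.2 -0.3 -0. ] w 0.0176 j7 0.64
```

View pics/w1.png

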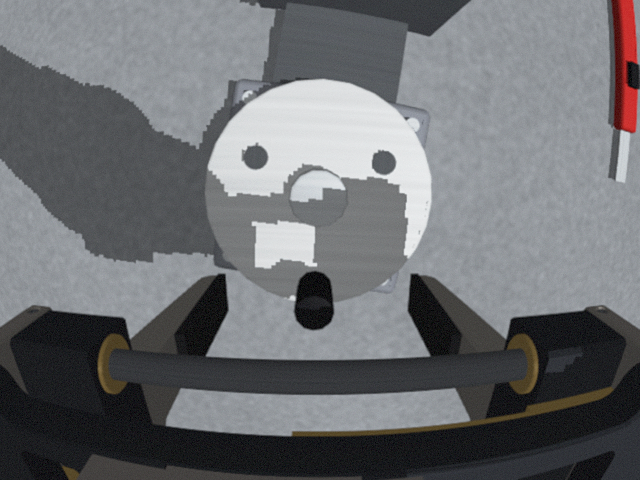

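The wrist view shows the knob (314,300) centred between the fingers, and the grip width reads 17.6 mm. Now the anticlockwise turn.

```bash
cat > s2.py <<'E'
from h import *
for d in np.linspace(-83,32,9)[1:]:
    a=np.radians(d); env.movel(kp(a,.060),R(a+np.pi),rate=.045); s=st()
    if np.linalg.norm(s["wrist_force"])>30: print("STOP",d);break
p=viewer.read_camera("wrist")[0]; cv2.imwrite("pics/w2.png",p[...,::-1])
E
python3 s2.py
```

```text
t 7.61 p [ 0.4584 -0.3202  0.06  ] F [ 0.6 -0.5 -2. ] w 0.0175 j7 0.83
t 8.02 p [ 0.4691 -0.3146  0.06  ] F [ 1.9 -1.1 -2.8] w 0.0177 j7 1.02
t 8.43 p [ 0.4775 -0.3071  0.06  ] F [ 2.8 -4.1 -4.5] w 0.0174 j7 1.2
t 8.83 p [ 0.4842 -0.2969  0.0601] F [ 3.4 -3.6 -4.5] w 0.0176 j7 1.39
t 9.24 p [ 0.488  -0.2849  0.06  ] F [ 4.4 -1.6 -4.4] w 0.0174 j7 1.58
t 9.65 p [ 0.4887 -0.2736  0.06  ] F [ 4.1 -1.  -4.2] w 0.0172 j7 1.77
t 10.06 p [ 0.4865 -0.262   0.0601] F [ 4.7 -0.9 -4. ] w 0.0177 j7 1.96
t 10.47 p [ 0.4809 -0.2507  0.06  ] F [ 1.6  1.7 -0.4] w 0.0177 j7 2.15
```

View pics/w2.png

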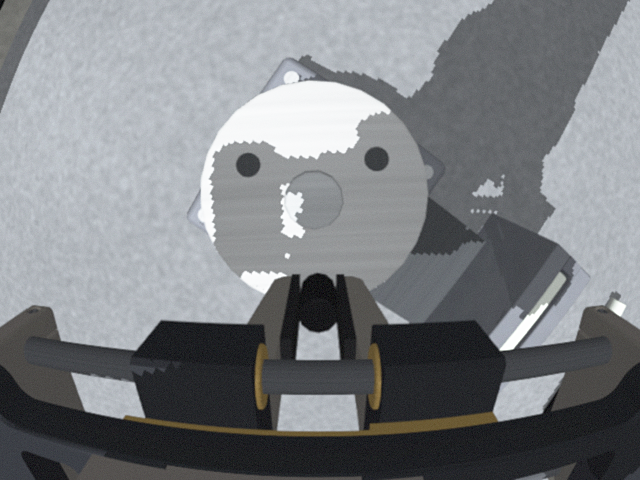

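The wheel turned 115° anticlockwise with the knob, and the plate at (540,310) is still flush. Now clockwise by 2.8 rad.

```bash
cat > s3.py <<'E'
from h import *
for d in np.linspace(32,32-160,13)[1:]:
    a=np.radians(d); env.movel(kp(a,.060),R(a+np.pi),rate=.045); s=st()
    if np.linalg.norm(s["wrist_force"])>30: print("STOP",d);break
p,d=viewer.read_camera("side"); P=cloud("side",d)
for c in("side","top"):
    P=cloud(c,viewer.read_camera(c)[1]); q=sel(P,(.4465,-.151),.06,.088,.135); q=q[q[:,1]>-.18]
    print(c,len(q), q.mean(0) if len(q) else 0, np.percentile(q[:,2],[5,50,95]) if len(q) else 0)
    if len(q): top=q[q[:,2]>q[:,2].max()-.012]; print(rect(top))
E
python3 s3.py
```

```text
t 10.91 p [ 0.4857 -0.2605  0.06  ] F [0.7 2.1 0.5] w 0.0176 j7 1.98
t 11.3 p [ 0.4885 -0.2713  0.06  ] F [2.1 2.4 0.2] w 0.0177 j7 1.8
t 11.69 p [ 0.4884 -0.2824  0.06  ] F [ 4.3  1.7 -1.5] w 0.0175 j7 1.63
t 12.08 p [ 0.4854 -0.2932  0.06  ] F [ 2.9 -0.1 -2.2] w 0.0177 j7 1.45
t 12.47 p [ 0.4803 -0.303   0.06  ] F [ 4.   0.6 -2.5] w 0.0175 j7 1.28
t 12.87 p [ 0.473  -0.3112  0.06  ] F [ 2.7 -0.2 -2. ] w 0.0176 j7 1.1
t 13.26 p [ 0.4641 -0.3173  0.06  ] F [ 3.1 -1.8 -2.4] w 0.0174 j7 0.93
t 13.65 p [ 0.4539 -0.3213  0.06  ] F [ 2.8 -0.7 -1. ] w 0.0172 j7 0.75
t 14.04 p [ 0.4431 -0.3227  0.06  ] F [ 2.3 -0.2 -0.9] w 0.0173 j7 0.57
t 14.43 p [ 0.4324 -0.3216  0.06  ] F [ 2.   1.8 -0.1] w 0.0178 j7 0.39
t 14.82 p [ 0.4224 -0.318   0.06  ] F [ 2.5  2.8 -0.3] w 0.0172 j7 0.2
t 15.22 p [ 0.4134 -0.3123  0.06  ] F [ 3.8  4.1 -0. ] w 0.0174 j7 0.01
side 417 [ 0.44325841 -0.15407563  0.11040663] [0.09114489 0.11376474 0.12241408]
(array([ 445.8, -152.6]), array([89.3,  9.9]), -3.1)
top 240 [ 0.44572782 -0.14972915  0.11469179] [0.09205862 0.1205127  0.12560575]
(array([ 446.7, -151. ]), array([87.5,  9. ]), -1.1)
```

The plate's top is at z≈0.119, so it stands about 39 mm proud. Next I let go of the knob and pinch the plate.

```bash
cat > s4.py <<'E'
from h import *
effector.release(); p=env.sense()["ee_pos"]; env.movel([p[0],p[1],.16]); st()
a=np.radians(-2.3)
env.reach([.4463,-.151,.16],R(a)); st()
env.movel([.4463,-.151,.088],rate=.1); s=st()
f0=np.array(s["wrist_force"])
effector.grasp(15); s=st(); print("dF",np.round(np.array(s["wrist_force"])-f0,1), s["grasp_force"])
p=viewer.read_camera("side")[0]; cv2.imwrite("pics/g1.png",cv2.resize(p[240:440,280:520],None,fx=3,fy=3,interpolation=2)[...,::-1])
E
python3 s4.py
```

```text
t 17.34 p [ 0.4121 -0.3126  0.1593] F [ 0.4 -0.8 -0.1] w 0.0918 j7 -0.02
t 18.49 p [ 0.446  -0.1514  0.1596] F [-0.2 -0.6  1.4] w 0.0918 j7 -1.28
t 19.36 p [ 0.4466 -0.1513  0.0883] F [-0.1 -0.   0.8] w 0.0921 j7 -1.24
t 20.59 p [ 0.4463 -0.151   0.088 ] F [-0.  -0.5 -0.5] w 0.0079 j7 -1.24
dF [ 0.1 -0.5 -1.4] 14.999960660934448
```

View pics/g1.png

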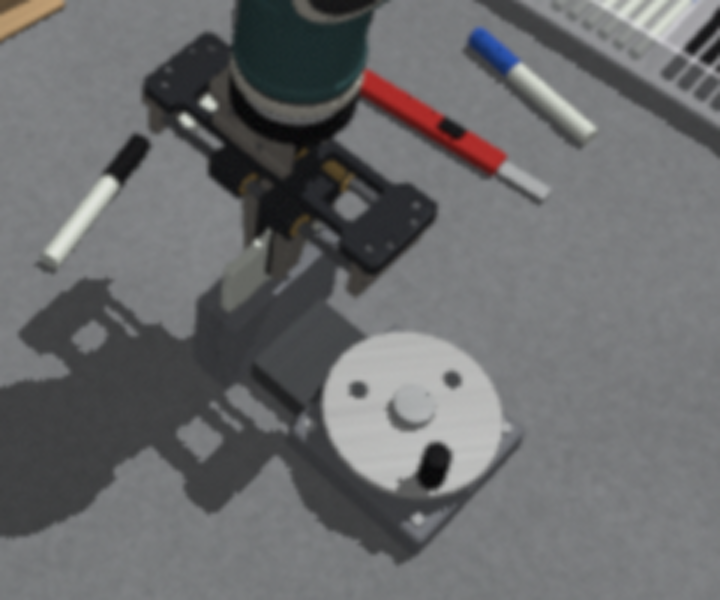

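The plate is pinched on its top edge, the side load is small, and the width reads 7.9 mm. Lift it straight up and carry it over the stand.

```bash
cat > s5.py <<'E'
from h import *
env.movel([.4463,-.151,.185],rate=.1); st()
a=np.radians(-10.2)
env.reach([.518,.198,.185],R(a)); st()
env.movel([.518,.198,.088],rate=.12); st()
p=viewer.read_camera("wrist")[0]; cv2.imwrite("pics/w5.png",p[...,::-1])
for c in("side","top"):
    p,d=viewer.read_camera(c); P=cloud(c,d); cv2.imwrite(f"pics/{c}5.png",p[...,::-1])
    q=sel(P,(.518,.198),.065,.05,.10); print(c,len(q))
    for z in(.025,.05): q=sel(P,(.518,.198),.062,z,z+.02); print(z,len(q),rect(q) if len(q)>5 else 0)
E
python3 s5.py
```

```text
t 21.76 p [ 0.4458 -0.1509  0.1844] F [ 0.9  0.3 -0.7] w 0.008 j7 -1.29
t 23.1 p [0.5183 0.1963 0.1848] F [-0.4 -0.9 -1.1] w 0.0076 j7 -2.15
t 24.06 p [0.5186 0.1981 0.0886] F [-0.4  0.  -0.7] w 0.008 j7 -2.15
side 366
0.025 341 (array([517.8, 196. ]), array([101. ,  34.4]), -10.7)
0.05 179 (array([519. , 194.5]), array([91.9, 10.5]), -13.6)
top 1
0.025 20 (array([557.6, 178.4]), array([13.1,  8. ]), -20.3)
0.05 1 0
```

View pics/w5.png

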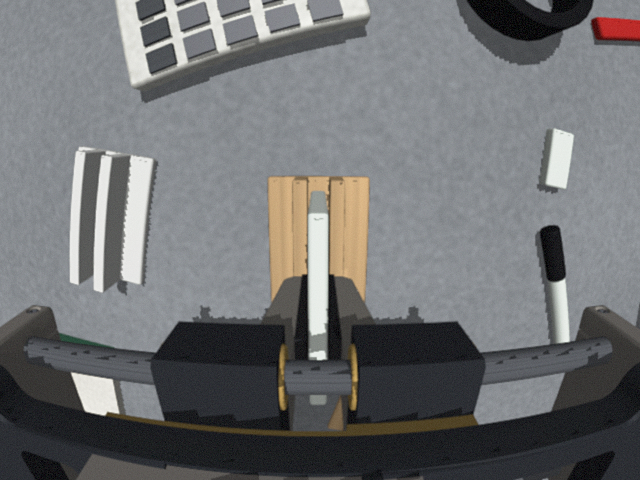

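The wrist view shows the plate (column 318) centred over the groove (columns 304–331) and parallel to it. Lower it while watching the force.

```bash
cat > s6.py <<'E'
from h import *
for z in(.062,.051,.049,.0475,.0465,.0455,.0445,.0435):
    env.movel([.518,.198,z],rate=.06 if z>.05 else .02); s=st()
    if s["wrist_force"][2]>4: break
effector.release(); st()
env.movel([.518,.198,.15],rate=.15)
env.reach([.46,.05,.25],R(np.radians(-10))); st()
for c in("side","top"):
    p,d=viewer.read_camera(c); P=cloud(c,d); cv2.imwrite(f"pics/{c}6.png",p[...,::-1])
    q=sel(P,(.518,.198),.062,.05,.11); print(c,len(q),rect(q),np.percentile(q[:,2],[50,95,100]))
    q=q[q[:,2]>.07];print(rect(q))
    q=sel(P,(.518,.198),.075,.024,.045);print("lips",rect(q))
p=cv2.imread("pics/side6.png");t=cv2.imread("pics/top6.png")
cv2.imwrite("pics/f6.png",np.hstack([cv2.resize(p[180:380,180:380],(400,400)),cv2.resize(t[200:340,200:340],(400,400))]))
E
python3 s6.py
```

```text
t 24.79 p [0.5178 0.1979 0.0616] F [ 0.2 -0.4 -0. ] w 0.0078 j7 -2.15
t 25.12 p [0.5176 0.1978 0.0505] F [ 0.4  0.9 -0.6] w 0.0078 j7 -2.14
t 25.38 p [0.518 0.198 0.049] F [-0.   0.4 -0.7] w 0.0078 j7 -2.14
t 25.62 p [0.518  0.198  0.0475] F [ 0.3 -0.7 -1. ] w 0.0079 j7 -2.14
t 25.88 p [0.518  0.198  0.0464] F [-0.2 -0.7 -0.9] w 0.008 j7 -2.14
t 26.12 p [0.5179 0.198  0.0454] F [ 0.2 -0.4 -1.1] w 0.0079 j7 -2.14
t 26.38 p [0.5179 0.198  0.0444] F [ 0.3 -0.9 -0.7] w 0.0081 j7 -2.14
t 26.62 p [0.5181 0.198  0.0442] F [-2.9 -0.   5.2] w 0.0076 j7 -2.14
t 27.91 p [0.518  0.198  0.0435] F [0.7 0.4 0.4] w 0.0919 j7 -2.14
t 29.54 p [0.46   0.0511 0.2493] F [-0.5  0.1 -0.4] w 0.0923 j7 -1.91
side 347 (array([517.9, 196.4]), array([91.2, 14.8]), -12.2) [0.06797231 0.07815508 0.08026696]
(array([517.8, 195.8]), array([91.4, 14.5]), -10.4)
lips (array([516.8, 192.8]), array([103.2,  32.6]), -14.9)
top 158 (array([517.5, 197.3]), array([88. ,  8.6]), -10.6) [0.07793534 0.08219754 0.08480806]
(array([517.5, 197.4]), array([88. ,  8.4]), -10.6)
lips (array([517.6, 197.7]), array([99.5, 32.8]), -10.9)
```

View pics/f6.png

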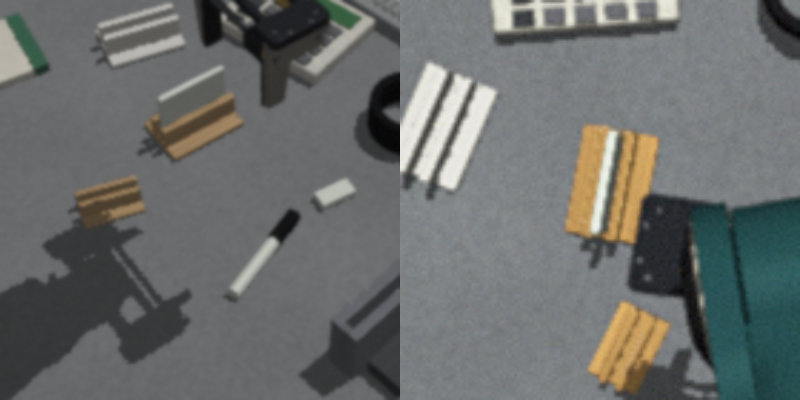

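The plate stands upright in the larger wooden stand, centred along it. Its top edge is at z≈0.078, so it is fully down. The bystanders in view have not moved. Handing in.

```bash
python3 -c "
from station import *
print(workorder.finish_job())"
```

```text
the job is handed in; nothing more can be done
None
```

The job is handed in: the wheel went about 115° anticlockwise with the plate staying down, then 160° clockwise until the plate stood about 39 mm out, and the plate now stands centred and fully down in the larger wooden stand, released, at about 30 s of the 67 s allowed.

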